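# Bin the worn-out radio battery

### The job

The tall radio battery pack is worn out: take it to the used-battery box and push it down through the sprung flap in the lid, so that it ends up inside the box and the flap snaps shut behind it. The short pack is still good: leave it standing where it is.

Things in the scene. Friction and masses are not known exactly. Their poses are not given: they have to be found in the camera images.
- tall_pack: The worn-out battery pack: a rigid off-white plastic block standing on end, 28 (x) x 44 (y) x 90 (z) mm, about 0.18 kg, with small brass contacts on a black patch on its top. Origin at the centre of its underside, z up towards the contacts. It stands loose on the bench mat.
- short_pack: The good battery pack: same off-white plastic and the same 28 x 44 mm footprint, but only 50 mm tall, also standing loose on the mat. Origin at the centre of its underside.
- battery_box: Grey metal box fixed to the bench, 150 (x) x 180 (y) x 190 (z) mm, 181 mm deep inside, empty, slippery. Origin: centre of its underside. Mid-lid, at z 190 mm, a mouth 64 mm along x by 124 mm along y, closed by a steel flap. A pack goes in on end, its 44 mm side along the 124 mm; fingers then fit in beside it. A pack standing inside is clear of the flap's swing.
- flap (a joint): Angle of the smooth steel flap (60 x 118 mm) in the mouth, rad: 0 shut, level with the lid; grows as it swings down into the box, stop 1.45. Hinged on the mouth's -x edge (hinge rod on the lid). Sprung shut: a pack's weight alone does not open it, 4 to 6 N in mid-mouth does; a pack in the mouth feels about 3 N sideways. Let go with its top near lid level, the pack slides in by its weight.
Mind the look-alikes: they are no part of the job. Several things have the shape of the battery_box; the one meant has the colours described above.

How it is judged:
By the outcome, as a careful person would: the job done as asked, in the order asked, and still so for the second after the job is handed in, with the robot touching nothing.
It also fails if it takes over 32 s, if anything falls off the work surface, if the arm or the gripper's body presses on something with over 40 N, if the wrist force passes 120 N, or if a joint passes its speed limit or range.

### The arm

A 6-joint arm with a two-finger parallel gripper is mounted at the origin on the work surface. World frame = base frame: x ahead of the robot, y to its left, z up, the work surface at z = 0. Lengths are in mm, angles in rad, forces in N, time in s.
With the tool pointing down it reaches from about 275 to 1000 mm from the base axis. Payload 8.4 kg.
Tool frame: the origin (TCP) lies at the very end of the fingers, on their centre line; the grasp point (between the pads) lies 19 mm behind it; z points along the fingers, y is the line along which they close (so a half turn about z gives the same grasp; the last joint's range is limited). The gripper opens to 85 mm and grips with 20 to 120 N. Pads are 22 mm wide; open, the fingers measure 114 mm over their backs; the gripper's body (76 mm by 85 mm) begins 54 mm behind the grasp point. The pads swing forward as they close: fully open they stand 13 mm farther back than shut.
Start: joints at [-1.294, 0.353, 1.633, -0, 1.155, -0.002], TCP at [172, -600.869, 231.281] pointing down, gripper open.
Joint ranges: [-2.63, 2.63], [-0.92, 2.1], [0.06, 2.66], [-1.3, 4.44], [0, 2.69], [-3.02, 3.02]. Speed limits (rad/s): [2.22, 2.22, 2.79, 3.14, 3.14, 3.14].

### API

Orientations are given as [roll, pitch, yaw] about the fixed x, y, z axes, in that order (R = Rz(yaw) Ry(pitch) Rx(roll)).
In Python, from rig import sensors, grab_frame, camera_params, order gives the robot as it stands. The module is installed in compiled form; this text tells all that it offers.
- The arm moves only by the tool move_arm, never from a script. Its argument "motion" is a list of rows, each a list of 7 numbers: the turn, a rotation vector about the tool's x, y, z in parts of the range, where 1.0 means 2 rad, then the shift along the tool's x, y, z in fractions of the full range, 1 being 0.4 m, then the finger opening in m, from 0 to 0.0854. A call has 1 to 8 rows; each row is the pose to reach, as a shift and turn from the pose commanded when the call began, along the tool's axes at that moment; what a row does not reach only later rows make up. A row lasts 1/8 s, in which the tool goes at most 62.5 mm and 10.7 degrees, less where a joint would pass 70% of its speed; a pose out of reach is approached as far as the arm can. No shift or turn number may pass 1 either way. A call with a gripper value outside its range is refused whole. The fingers move at their own pace and stop on an object; "grip_force" is the grip in N (left out, the last holds). Time passes only in rows, so rows that repeat a pose let the fingers close. It gives the time, the measured TCP pose, the force, the opening and the grip force at its end, in the units of the state.
- sensors.sense(): the state, without advancing time (a new reading comes with each control period).
- grab_frame(name): name is "scene" or "top" or "wrist"; returns (picture, depth): 480x640x3 uint8, red, green, blue; 480x640 float32, mm along the optical axis (not along the pixel's ray), 0 where there is no reading.
- camera_params(name): a dict with "camera_matrix" (3x3 intrinsics, pixels), "k1" (the pictures are not rectified: a ray, as slopes to the right and down, at radius r is drawn at 1 + k1 r^2 times it, then the intrinsics apply), "world_from_camera" (4x4, takes a point from camera to world coordinates). Camera axes: x right, y down, z forward; pixel columns grow to the right and rows downward; lengths in mm; the calibration is good to about 2 mm. A picture is of the moment at which its call begins: read the wrist's pose just before it. camera_params takes no time and is no camera call; for the wrist camera it gives the pose at the moment of the call.
- order.sign_off(): hands the job in; it is judged then, once.
The state is a dict: "clock": time; "qpos": joint angles; "qvel": joint speeds; "joint_efforts": joint torques, N m; "eef_pos": TCP position; "tcp_rot": TCP orientation; "contact_force": force on the tool from outside, world axes, zero at the start; "wrist_torque": the same for the moment, N m; "opening": opening from 0.0 (shut) to 1.0 (fully open); "grasp_force": force on a finger pad.
Only numpy, scipy, OpenCV 4.12 (cv2) and the standard library are available. Lean on these libraries where they do the work, as an engineer would, in place of code of your own. Each camera call takes 0.05 s, during which the arm holds its last target. There are 200 camera calls.

## Working session

There is one attempt and no reset: what is moved stays moved. The work goes in short steps, Python scripts to look and compute and a tool call to move; the robot and the scene stay as the last step left them, time stands still between calls to the robot, and variables do not carry over. Pictures are saved under pics/ and viewed, at most 10 in all, crops included, and the job is handed in when it is done.

Besides the shell and the picture viewer there is one more tool, called after "Call:" by a JSON object that holds its "fn" and its "kwargs", one argument or row to a line. move_arm: Moves the arm, as the interface text tells. Its arguments: {"type":"object","properties":{"motion":{"type":"array","items":{"type":"array","items":{"type":"number"}}},"grip_force":{"type":"number"}},"required":["motion"]}

```bash
mkdir -p pics; cat > h.py <<'E'
import numpy as np, cv2
from rig import sensors, grab_frame, camera_params, order
def ray(cp,u,v):
    K=np.array(cp["camera_matrix"],float); 
    p=cv2.undistortPoints(np.array([[[u,v]]],float),K,np.array([cp["k1"],0,0,0,0],float))[0,0]
    return p
def pt(cp,u,v,d):
    p=ray(cp,u,v); T=np.array(cp["world_from_camera"]); return (T@[p[0]*d,p[1]*d,d,1])[:3]
def cloud(cp,depth):
    K=np.array(cp["camera_matrix"],float); h,w=depth.shape
    vv,uu=np.mgrid[:h,:w]; g=np.stack([uu,vv],-1).reshape(-1,1,2).astype(float)
    p=cv2.undistortPoints(g,K,np.array([cp["k1"],0,0,0,0],float)).reshape(h,w,2)
    P=np.dstack([p*depth[...,None],depth,np.ones_like(depth)]); return (P@np.array(cp["world_from_camera"]).T)[...,:3]
E
python3 - <<'E'
from h import *
for n in("scene","top"):
    im,d=grab_frame(n); cp=camera_params(n); np.savez(n+".npz",im=im,d=d); cv2.imwrite(f"pics/{n}0.png",im[...,::-1])
    print(n,np.round(cp["world_from_camera"],3).tolist(),cp["camera_matrix"],cp["k1"])
print(sensors.sense())
E
```

```text
scene [[-0.24, 0.751, -0.616, 1191.713], [0.971, 0.186, -0.152, 312.138], [0.001, -0.634, -0.773, 990.948], [0.0, 0.0, 0.0, 1.0]] [[550.6572767    0.         325.1057201 ]
 [  0.         550.6572767  244.88257486]
 [  0.           0.           1.        ]] -0.14372818087395947
top [[0.028, -0.99, 0.14, 389.919], [-1.0, -0.026, 0.015, 150.667], [-0.011, -0.141, -0.99, 1112.953], [0.0, 0.0, 0.0, 1.0]] [[473.84299146   0.         313.71124631]
 [  0.         473.84299146 237.41833387]
 [  0.           0.           1.        ]] 0.01836508374127445
{'clock': 0.1, 'qpos': array([-1.29439950e+00,  3.53573944e-01,  1.63405224e+00, -5.08183267e-06,
        1.15521961e+00, -2.37388378e-03]), 'qvel': array([ 0.00076693, -0.00123109, -0.00302341,  0.00047591,  0.00165278,
        0.00108059]), 'joint_efforts': array([-6.62318439e-05, -6.06351900e+01, -3.42819250e+01,  8.91076354e-06,
        3.86865082e-03, -1.14495830e-05]), 'eef_pos': array([ 171.88075529, -600.4543936 ,  230.64307052]), 'tcp_rot': array([-3.14033951e+00,  1.67190275e-06,  2.78772765e-01]), 'contact_force': array([ 0.29863401, -0.57069096,  0.16202333]), 'wrist_torque': array([-0.00155903,  0.02700578, -0.00573778]), 'grasp_force': 0.0, 'opening': 1.0019439308794087}
```

View pics/scene0.png

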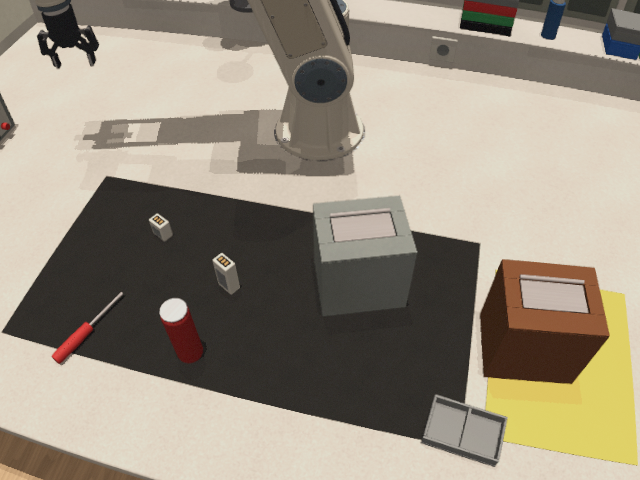

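View pics/top0.png

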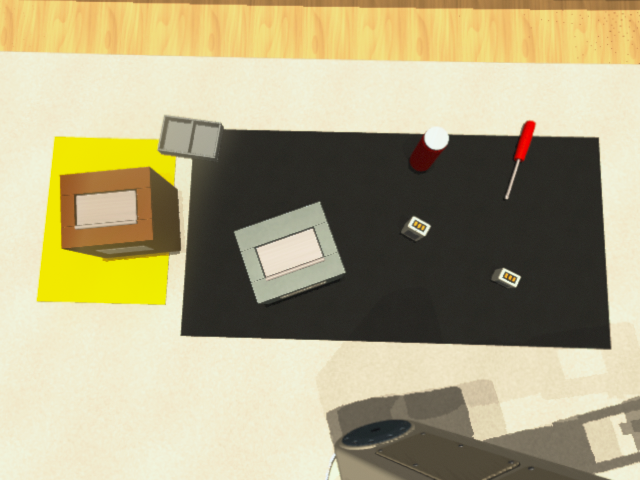

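The scene shows two boxes, grey at scene (362,255) / top (290,253) and brown at scene (545,320) / top (108,210). The grey one fits the description. There are two packs, at scene (227,272) / top (417,228) and at scene (160,227) / top (508,278). The first looks taller, so I'll measure both and confirm in a crop.

```bash
python3 - <<'E'
from h import *
C={}
for n in("scene","top"):
    z=np.load(n+".npz"); cp=camera_params(n); C[n]=(z["im"],z["d"],cloud(cp,z["d"]))
def rect(P,lab):
    r=cv2.minAreaRect(P[:,:2].astype(np.float32)); b=cv2.boxPoints(r)
    e=[b[1]-b[0],b[2]-b[1]]; e=max(e,key=np.linalg.norm)
    print(lab,"n",len(P),"c",np.round(r[0],1),"size",np.round(r[1],1),"long-axis deg",round(np.degrees(np.arctan2(e[1],e[0]))%180,1),"z med",round(np.median(P[:,2]),1),"zrange",np.round(np.percentile(P[:,2],[2,98]),1))
wins={"scene":{"tall":(205,245,245,300),"short":(142,208,180,245),"box":(300,185,430,325)},
"top":{"tall":(395,208,440,248),"short":(485,260,530,295),"box":(225,195,355,312)}}
for n in C:
  im,d,P=C[n]
  for k,(a,b,c,e) in wins[n].items():
    Q=P[b:e,a:c].reshape(-1,3); col=im[b:e,a:c].reshape(-1,3); Q=Q[(d[b:e,a:c]>0).ravel()]
    zt=np.percentile(Q[:,2],99.0); 
    if k=="box":
        S=Q[(Q[:,2]>180)]; rect(S[S[:,2]<196],n+" box lid"); h=S[S[:,2]>193]
        print(" above193:",len(h),np.round(h.mean(0),1) if len(h) else "", "zmax",round(S[:,2].max(),1))
    else:
        print(n,k,"z99",round(zt,1)); rect(Q[Q[:,2]>zt-5],n+k+" top"); rect(Q[Q[:,2]>12],n+k+" all")
s=C["scene"][0]; t=C["top"][0]
a=cv2.resize(s[190:330,130:430],None,fx=2.6,fy=2.6,interpolation=3)[...,::-1]
b=cv2.resize(t[190:320,225:540],(780,322-100),interpolation=3)[...,::-1]
cv2.imwrite("pics/crop.png",np.vstack([a,b[:, :a.shape[1]] if b.shape[1]>=a.shape[1] else a[:0]])[:600])
E
```

```text
scene tall z99 92.5
scenetall top n 203 c [567.6 -60.4] size [44.4 27.2] long-axis deg 62.5 z med 90.3 zrange [87.8 94. ]
scenetall all n 676 c [568.3 -59.2] size [46.5 30.6] long-axis deg 60.3 z med 69.2 zrange [14.6 93.3]
scene short z99 51.9
sceneshort top n 149 c [ 465.3 -266. ] size [46.2 28.7] long-axis deg 63.8 z med 49.3 zrange [47.1 52.7]
sceneshort all n 355 c [ 465.4 -266. ] size [47.9 29.2] long-axis deg 66.0 z med 45.2 zrange [12.9 52.3]
scene box lid n 5539 c [490.4 214.5] size [156.6 179.1] long-axis deg 111.0 z med 189.7 zrange [183.5 193.9]
 above193: 272 [477.  211.2 194.4] zmax 199.1
top tall z99 93.7
toptall top n 205 c [566.7 -61. ] size [43.7 27.6] long-axis deg 62.3 z med 91.2 zrange [88.8 94.8]
toptall all n 418 c [566.4 -60.7] size [43.8 28.6] long-axis deg 61.6 z med 88.6 zrange [18.  94.5]
top short z99 54.3
topshort top n 194 c [ 462.7 -269.5] size [43.  27.8] long-axis deg 64.0 z med 51.7 zrange [49.5 55.3]
topshort all n 364 c [ 462.5 -269.8] size [44.9 28.5] long-axis deg 64.5 z med 49.7 zrange [15.  54.8]
top box lid n 6715 c [491.8 213. ] size [150.5 180.3] long-axis deg 111.0 z med 190.1 zrange [186.3 194.3]
 above193: 518 [481.4 208.  194.3] zmax 199.1
```

View pics/crop.png

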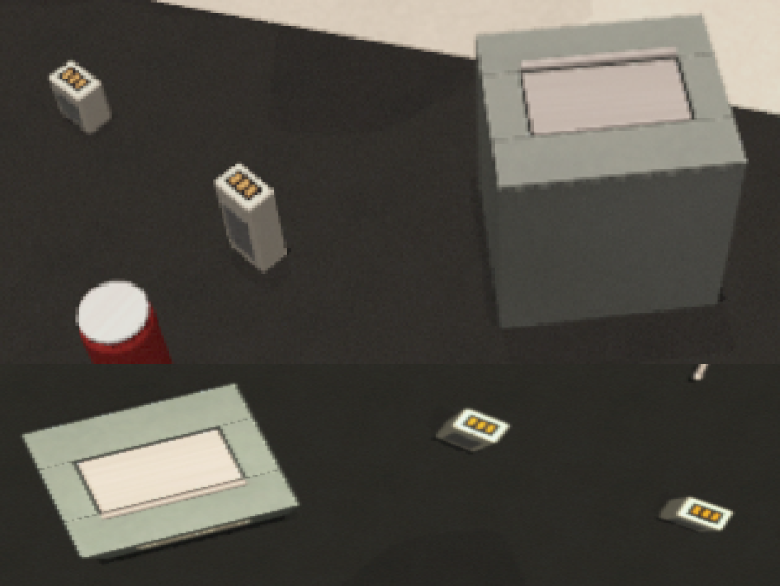

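The crop confirms the choice. The pack at scene (227,272) is the tall one, with its top at 90–91 mm against about 50 mm for the other. The grey metal box with the steel flap is the target, and its hinge rod is on the robot side (box -x, yaw 21°). The tall pack stands at (567,-60.6) with its long axis at 62.3°.

Units first: shifts go in shares of 0.4 m and turns go in shares of 2 rad. So 0.36 m / 0.4 = 0.9, 0.315 m / 0.4 = 0.7875.

Call:
{"fn": "move_arm", "kwargs": {
  "motion": [
    [0,0,0,0.1125,-0.0875,0.0125,0.085],
    [0,0,0,0.225,-0.175,0.025,0.085],
    [0,0,0,0.3375,-0.2625,0.0375,0.085],
    [0,0,0,0.45,-0.35,0.05,0.085],
    [0,0,0,0.5625,-0.4375,0.0625,0.085],
    [0,0,0,0.675,-0.525,0.075,0.085],
    [0,0,0,0.7875,-0.6125,0.0875,0.085],
    [0,0,0,0.9,-0.7,0.1,0.085]
  ],
  "grip_force": 60
}}

```text
clock: 1.1
eef_pos: [441.8, -230.9, 191.1]
tcp_rot: [3.142, -0.0, 0.279]
contact_force: [1.1, -0.6, -0.9]
opening: 0.991
grasp_force: 0.0
```

To row units: 0.168 m / 0.4 = 0.42, 0.15 m / 0.4 = 0.375, 0.763 rad / 2 = 0.3815.

Call:
{"fn": "move_arm", "kwargs": {
  "motion": [
    [0,0,0.08,0.1,-0.08,0,0.085],
    [0,0,0.16,0.2,-0.1575,0,0.085],
    [0,0,0.24,0.3,-0.2325,0,0.085],
    [0,0,0.32,0.375,-0.2925,0,0.085],
    [0,0,0.3815,0.42,-0.325,0,0.085],
    [0,0,0.3815,0.42,-0.325,0,0.085],
    [0,0,0.3815,0.42,-0.325,0,0.085]
  ]
}}

```text
clock: 1.98
eef_pos: [566.1, -61.8, 191.0]
tcp_rot: [3.141, 0.001, -0.482]
contact_force: [-0.5, -0.5, 0.1]
opening: 0.997
grasp_force: 0.0
```

```bash
python3 - <<'E'
from h import *
s=sensors.sense(); print({k:np.round(s[k],3) for k in("clock","eef_pos","tcp_rot","qpos","contact_force")})
cp=camera_params("wrist"); im,d=grab_frame("wrist"); cv2.imwrite("pics/w1.png",im[...,::-1])
P=cloud(cp,d); m=(d>0)&(P[...,2]>80)&(P[...,2]<100)&(np.hypot(P[...,0]-567,P[...,1]+60)<60)
Q=P[m]; r=cv2.minAreaRect(Q[:,:2].astype(np.float32)); b=cv2.boxPoints(r); e=max([b[1]-b[0],b[2]-b[1]],key=np.linalg.norm)
print(len(Q),r,np.degrees(np.arctan2(e[1],e[0]))%180,np.median(Q[:,2]))
E
```

```text
{'clock': np.float64(1.975), 'eef_pos': array([566.071, -61.818, 190.97 ]), 'tcp_rot': array([ 3.141e+00,  1.000e-03, -4.820e-01]), 'qpos': array([-0.111,  0.31 ,  1.793, -0.   ,  1.039,  1.942]), 'contact_force': array([-0.466, -0.456,  0.105])}
2422 ((568.2325439453125, -61.58598327636719), (43.68419647216797, 28.034648895263672), 61.644020080566406) 61.644073 89.10533957213788
```

View pics/w1.png

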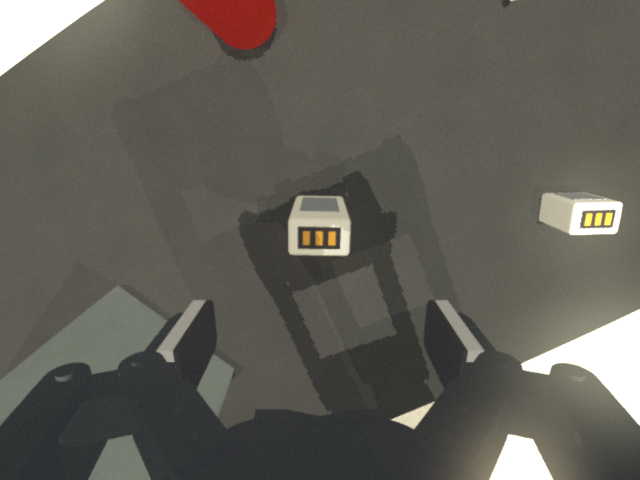

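The wrist view shows the tall pack centred between the fingers at (319,237) and square to them. Height reads 89 mm. I'll go down and grip.

To row units: 0.143 m / 0.4 = 0.3575, 0.135 m / 0.4 = 0.3375.

Call:
{"fn": "move_arm", "kwargs": {
  "motion": [
    [0,0,0,0.0025,-0.0025,0.075,0.085],
    [0,0,0,0.0025,-0.0025,0.175,0.085],
    [0,0,0,0.0025,-0.0025,0.275,0.085],
    [0,0,0,0.0025,-0.0025,0.3375,0.085],
    [0,0,0,0.0025,-0.0025,0.3575,0.085],
    [0,0,0,0.0025,-0.0025,0.3575,0.07],
    [0,0,0,0.0025,-0.0025,0.3575,0.05],
    [0,0,0,0.0025,-0.0025,0.3575,0.035]
  ]
}}

```text
clock: 3.02
eef_pos: [569.0, -61.2, 49.6]
tcp_rot: [-3.141, -0.002, -0.484]
contact_force: [-0.7, -1.4, 6.6]
opening: 0.509
grasp_force: 60.1
```

Call:
{"fn": "move_arm", "kwargs": {
  "motion": [
    [0,0,0,0,0,0,0.03],
    [0,0,0,0,0,0,0.03],
    [0,0,0,0,0,0,0.03],
    [0,0,0,0,0,0,0.03]
  ]
}}

```text
clock: 3.52
eef_pos: [569.0, -61.2, 49.6]
tcp_rot: [-3.141, -0.002, -0.484]
contact_force: [-0.1, -1.5, 7.1]
opening: 0.509
grasp_force: 60.2
```

To row units: -0.23 m / 0.4 = -0.575, -0.21 m / 0.4 = -0.525.

Call:
{"fn": "move_arm", "kwargs": {
  "motion": [
    [0,0,0,0,0,-0.05,0.03],
    [0,0,0,0,0,-0.15,0.03],
    [0,0,0,0,0,-0.25,0.03],
    [0,0,0,0,0,-0.35,0.03],
    [0,0,0,0,0,-0.45,0.03],
    [0,0,0,0,0,-0.525,0.03],
    [0,0,0,0,0,-0.575,0.03],
    [0,0,0,0,0,-0.575,0.03]
  ]
}}

```text
clock: 4.53
eef_pos: [568.8, -61.0, 280.0]
tcp_rot: [-3.14, -0.003, -0.484]
contact_force: [0.3, 0.0, -2.7]
opening: 0.509
grasp_force: 61.4
```

```bash
python3 - <<'E'
from h import *
s=sensors.sense(); print({k:np.round(s[k],3) for k in("clock","eef_pos","tcp_rot","contact_force","opening","grasp_force")})
z=np.load("top.npz"); cp=camera_params("top"); P=cloud(cp,z["d"]); im=z["im"].astype(int)
# flap: warm-coloured pixels on the lid
w=im[195:312,225:355]; m=(w[...,0]-w[...,1]>5)&(w[...,0]>150); Q=P[195:312,225:355][m]; Q=Q[(abs(Q[:,2]-190)<12)]
r=cv2.minAreaRect(Q[:,:2].astype(np.float32)); print("flap",r,len(Q))
from scipy.spatial.transform import Rotation as R
Rt=R.from_euler("xyz",s["tcp_rot"]).as_matrix()
t=np.array([491.3,213.7,s["eef_pos"][2]]); print("shift tool mm",Rt.T@(t-s["eef_pos"]),"yaw turn",np.radians(21)-s["tcp_rot"][2])
E
```

```text
{'clock': np.float64(4.525), 'eef_pos': array([568.841, -60.986, 279.997]), 'tcp_rot': array([-3.14e+00, -3.00e-03, -4.84e-01]), 'contact_force': array([ 0.291,  0.031, -2.716]), 'opening': np.float64(0.509), 'grasp_force': np.float64(61.35)}
flap ((486.9764709472656, 210.46737670898438), (69.08523559570312, 119.33517456054688), 21.13399887084961) 2030
shift tool mm [-196.45188522 -207.05470771   -0.36041829] yaw turn 0.8505199561758441
```

To row units: -0.207 m / 0.4 = -0.5175, -0.196 m / 0.4 = -0.49, -0.85 rad / 2 = -0.425.

Call:
{"fn": "move_arm", "kwargs": {
  "motion": [
    [0,0,-0.03,-0.035,-0.0375,0,0.03],
    [0,0,-0.1,-0.115,-0.12,0,0.03],
    [0,0,-0.175,-0.2025,-0.2125,0,0.03],
    [0,0,-0.25,-0.29,-0.305,0,0.03],
    [0,0,-0.325,-0.375,-0.395,0,0.03],
    [0,0,-0.39,-0.45,-0.475,0,0.03],
    [0,0,-0.425,-0.49,-0.5175,0,0.03],
    [0,0,-0.425,-0.49,-0.5175,0,0.03]
  ]
}}

```text
clock: 5.52
eef_pos: [489.2, 215.3, 276.9]
tcp_rot: [-3.141, 0.002, 0.37]
contact_force: [-0.4, -0.4, -2.5]
opening: 0.508
grasp_force: 61.8
```

```bash
python3 - <<'E'
from h import *
s=sensors.sense(); print({k:np.round(s[k],3) for k in("clock","eef_pos","tcp_rot","contact_force","opening","grasp_force")})
im,d=grab_frame("scene"); cv2.imwrite("pics/s2.png",cv2.resize(im[80:340,200:500],None,fx=2,fy=2)[...,::-1])
P=cloud(camera_params("scene"),d)
m=(d>0)&(P[...,2]>203)&(P[...,2]<255)&(np.hypot(P[...,0]-491,P[...,1]-213)<35)
Q=P[m]; print("pack bottom z",np.percentile(Q[:,2],1)); 
a=np.radians(21); X=np.array([np.cos(a),np.sin(a)]); Y=np.array([-np.sin(a),np.cos(a)])
D=Q[:,:2]-[491.5,213]; print("box x range",np.percentile(D@X,[2,50,98]),"y",np.percentile(D@Y,[2,98]))
E
```

```text
{'clock': np.float64(5.525), 'eef_pos': array([489.218, 215.26 , 276.947]), 'tcp_rot': array([-3.141e+00,  2.000e-03,  3.700e-01]), 'contact_force': array([-0.392, -0.372, -2.468]), 'opening': np.float64(0.508), 'grasp_force': np.float64(61.823)}
pack bottom z 228.79141316526983
box x range [-11.46311382  10.4523775   13.44869759] y [-17.72733431  24.32144941]
```

View pics/s2.png

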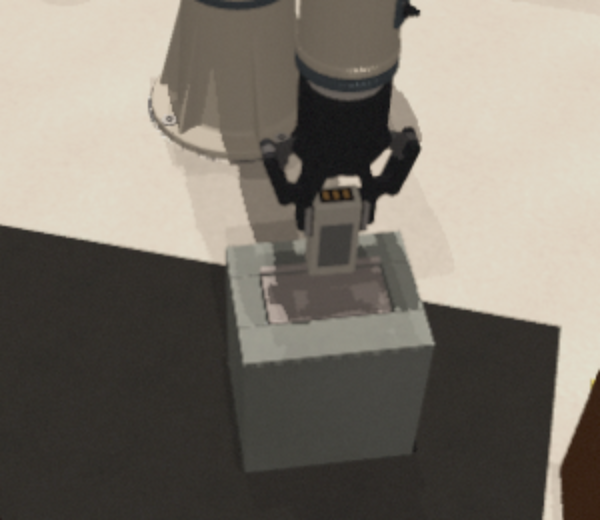

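The pack hangs upright over the mouth, at (335,235) in the crop, about 3 mm off towards box +y. I'll correct that and push down through the flap.

To row units: 0.08 m / 0.4 = 0.2, 0.003 m / 0.4 = 0.0075.

Call:
{"fn": "move_arm", "kwargs": {
  "motion": [
    [0,0,0,0.0025,0.0075,0.025,0.03],
    [0,0,0,0.0025,0.0075,0.0625,0.03],
    [0,0,0,0.0025,0.0075,0.0925,0.03],
    [0,0,0,0.0025,0.0075,0.12,0.03],
    [0,0,0,0.0025,0.0075,0.15,0.03],
    [0,0,0,0.0025,0.0075,0.175,0.03],
    [0,0,0,0.0025,0.0075,0.2,0.03],
    [0,0,0,0.0025,0.0075,0.2,0.03]
  ]
}}

```text
clock: 6.58
eef_pos: [492.8, 210.9, 197.3]
tcp_rot: [3.142, 0.001, 0.366]
contact_force: [4.3, 1.0, -0.7]
opening: 0.509
grasp_force: 61.8
```

To row units: 0.05 m / 0.4 = 0.125, 0.048 m / 0.4 = 0.12.

Call:
{"fn": "move_arm", "kwargs": {
  "motion": [
    [0,0,0,0,0,0.025,0.03],
    [0,0,0,0,0,0.05,0.03],
    [0,0,0,0,0,0.075,0.03],
    [0,0,0,0,0,0.1,0.03],
    [0,0,0,0,0,0.12,0.03],
    [0,0,0,0,0,0.125,0.03],
    [0,0,0,0,0,0.125,0.03]
  ]
}}

```text
clock: 7.45
eef_pos: [493.1, 211.0, 148.2]
tcp_rot: [3.142, 0.0, 0.366]
contact_force: [3.1, 1.4, -2.8]
opening: 0.511
grasp_force: 61.7
```

```bash
python3 - <<'E'
from h import *
im,d=grab_frame("scene"); cv2.imwrite("pics/s3.png",cv2.resize(im[120:340,250:450],None,fx=2.7,fy=2.7)[...,::-1])
E
```

```text
(no output)
```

View pics/s3.png

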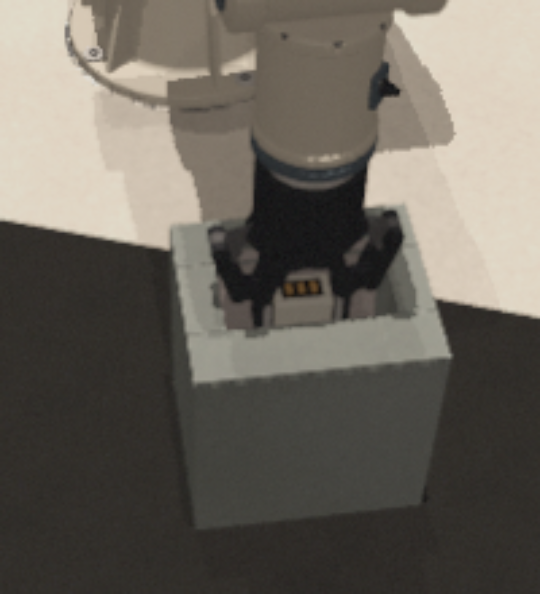

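The pack is in the mouth at (302,295) with its top near lid level and the flap folded down behind it. I'll release it there.

Call:
{"fn": "move_arm", "kwargs": {
  "motion": [
    [0,0,0,0,0,0,0.06],
    [0,0,0,0,0,0,0.062],
    [0,0,0,0,0,0,0.062],
    [0,0,0,0,0,0,0.062],
    [0,0,0,0,0,0,0.062],
    [0,0,0,0,0,0,0.062],
    [0,0,0,0,0,0,0.062]
  ]
}}

```text
clock: 8.38
eef_pos: [492.9, 211.0, 148.3]
tcp_rot: [-3.142, 0.0, 0.366]
contact_force: [3.1, 3.1, 3.4]
opening: 0.727
grasp_force: 2.4
```

```bash
python3 - <<'E'
from h import *
im,d=grab_frame("scene"); cv2.imwrite("pics/s4.png",cv2.resize(im[120:340,250:450],None,fx=2.7,fy=2.7)[...,::-1])
E
```

```text
(no output)
```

View pics/s4.png

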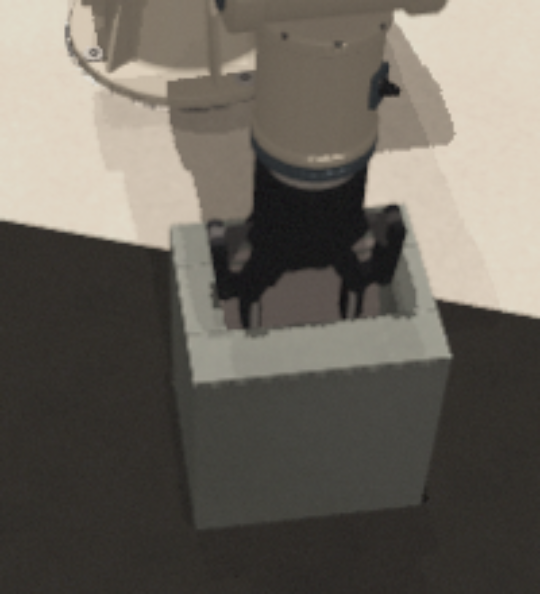

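The pack has dropped out of sight and the flap now rests on the fingers. I'll withdraw straight up so it can shut.

To row units: -0.18 m / 0.4 = -0.45, -0.14 m / 0.4 = -0.35.

Call:
{"fn": "move_arm", "kwargs": {
  "motion": [
    [0,0,0,0,0,-0.0375,0.062],
    [0,0,0,0,0,-0.075,0.062],
    [0,0,0,0,0,-0.1125,0.062],
    [0,0,0,0,0,-0.1625,0.062],
    [0,0,0,0,0,-0.25,0.062],
    [0,0,0,0,0,-0.35,0.062],
    [0,0,0,0,0,-0.45,0.062],
    [0,0,0,0,0,-0.45,0.062]
  ]
}}

```text
clock: 9.43
eef_pos: [493.5, 211.2, 331.8]
tcp_rot: [-3.141, -0.004, 0.366]
contact_force: [0.2, -0.6, -0.9]
opening: 0.726
grasp_force: 0.0
```

To row units: 0.2 m / 0.4 = 0.5, 0.17 m / 0.4 = 0.425.

Call:
{"fn": "move_arm", "kwargs": {
  "motion": [
    [0,0,0,0,0.075,0,0.062],
    [0,0,0,0,0.2,0,0.062],
    [0,0,0,0,0.325,0,0.062],
    [0,0,0,0,0.425,0,0.062],
    [0,0,0,0,0.5,0,0.062],
    [0,0,0,0,0.5,0,0.062]
  ]
}}

```text
clock: 10.18
eef_pos: [563.8, 22.5, 327.1]
tcp_rot: [-3.141, 0.003, 0.363]
contact_force: [0.3, 0.3, 0.6]
opening: 0.728
grasp_force: 0.0
```

```bash
python3 - <<'E'
from h import *
print(sensors.sense()["contact_force"])
im,d=grab_frame("scene"); t,dt=grab_frame("top"); P=cloud(camera_params("scene"),d)
a=np.radians(21); D=P[...,:2]-[491.5,213]; x=D@[np.cos(a),np.sin(a)]; y=D@[-np.sin(a),np.cos(a)]
for lo,hi in((-28,-10),(-10,10),(10,27)):
    m=(d>0)&(x>lo)&(x<hi)&(abs(y)<50); print(lo,hi,np.percentile(P[...,2][m],[5,50,95]))
cv2.imwrite("pics/end.png",np.hstack([cv2.resize(im[120:420,100:500],(400,300)),cv2.resize(t[120:345,220:520],(400,300))])[...,::-1])
E
```

```text
[0.27298173 0.26421069 0.63317288]
-28 -10 [186.39657381 188.85473434 191.59025205]
-10 10 [186.10029112 188.77419025 190.98674292]
10 27 [186.37310039 188.77789387 191.22785853]
```

View pics/end.png

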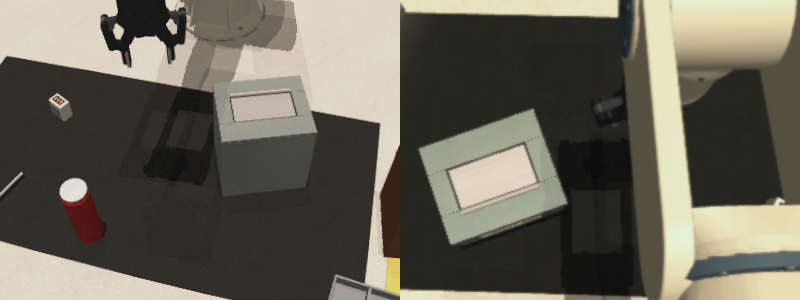

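The flap is level with the lid at (262,106), the tall pack is gone from the mat, the gripper is empty, and the short pack still stands at (60,106).

```bash
python3 -c "
from rig import order; print(order.sign_off())"
```

```text
the job is handed in; nothing more can be done
None
```

The tall pack is inside the grey box with the flap shut behind it, the short pack still stands where it was, and the job was handed in at about 10.3 s on the robot's clock.

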